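# Hang the paddle blanks on the hook, largest first

### The job

Take the three paddle blanks out of the rack and hang them on the hook's bar by the eyes in their handles: the largest first, then the middle one, then the smallest, each slid back along the bar until its red grip block bears on what is behind it. The largest must push the stiff yellow stop pad in by half of its 12 mm travel (6 mm); feel for the pad, do not bottom it, and never force a blank against the hook with more than 20 N, and keep the gripper off the hook and everything else alone.

Things in the scene. Friction and masses are not known exactly. Their poses are not given: they have to be found in the camera images.
- large_centre (a point): the largest paddle blank: upright aluminium disc, 70 mm across, 8 mm thick, on a strap handle; 150 mm tall, 0.09 to 0.35 kg. Point half-way up, 75 mm above its underside. Axes: z up, x normal to the disc, y across the strap; front and back alike. 72 to 108 mm up a steel hub, 18 mm thick (x), 27 mm wide (y); 108 to 150 mm up a red grip block, 24 mm thick (x), 26 mm wide (y)
- large_eye (a point): centre of the hanging eye of the largest blank, a rectangular hole right through the hub along x, 15 mm wide (y), 24 mm high (z), 89 mm above the underside. Hanging, the eye's top edge, 12 mm above this point, rests on top of the bar, so this point is then 7 mm below the bar's axis
- large_grip (a point): middle of the red grip block of the largest blank, 132 mm above its underside, 18 mm below its top, 43 mm above the eye's centre. Grip it from above across its 26 mm width (fingers on the y sides; no room in front or behind on the hook). Hung blanks bear on one another and on the pad with the x faces of these blocks, 24 mm apart
- middle_centre (a point): the middle-sized paddle blank: upright aluminium disc, 55 mm across, 8 mm thick, on a strap handle; 150 mm tall, 0.09 to 0.35 kg. Point half-way up, 75 mm above its underside. Axes: z up, x normal to the disc, y across the strap; front and back alike. 72 to 108 mm up a steel hub, 18 mm thick (x), 27 mm wide (y); 108 to 150 mm up a red grip block, 24 mm thick (x), 26 mm wide (y)
- middle_eye (a point): centre of the hanging eye of the middle-sized blank, a rectangular hole right through the hub along x, 15 mm wide (y), 24 mm high (z), 89 mm above the underside. Hanging, the eye's top edge, 12 mm above this point, rests on top of the bar, so this point is then 7 mm below the bar's axis
- middle_grip (a point): middle of the red grip block of the middle-sized blank, 132 mm above its underside, 18 mm below its top, 43 mm above the eye's centre. Grip it from above across its 26 mm width (fingers on the y sides; no room in front or behind on the hook). Hung blanks bear on one another and on the pad with the x faces of these blocks, 24 mm apart
- small_centre (a point): the smallest paddle blank: upright aluminium disc, 40 mm across, 8 mm thick, on a strap handle; 150 mm tall, 0.09 to 0.35 kg. Point half-way up, 75 mm above its underside. Axes: z up, x normal to the disc, y across the strap; front and back alike. 72 to 108 mm up a steel hub, 18 mm thick (x), 27 mm wide (y); 108 to 150 mm up a red grip block, 24 mm thick (x), 26 mm wide (y)
- small_eye (a point): centre of the hanging eye of the smallest blank, a rectangular hole right through the hub along x, 15 mm wide (y), 24 mm high (z), 89 mm above the underside. Hanging, the eye's top edge, 12 mm above this point, rests on top of the bar, so this point is then 7 mm below the bar's axis
- small_grip (a point): middle of the red grip block of the smallest blank, 132 mm above its underside, 18 mm below its top, 43 mm above the eye's centre. Grip it from above across its 26 mm width (fingers on the y sides; no room in front or behind on the hook). Hung blanks bear on one another and on the pad with the x faces of these blocks, 24 mm apart
- tray: fixed plywood tray, 450 (x) x 740 (y) mm, laid over the parked valves; everything here stands on it. Its upper face is 120 mm above the worktop; the origin is 12 mm below that face
- rack: fixed grey slotted rack, 170 (x) x 70 (y) mm; the blanks stand upright in its three slots in any order, 55 mm apart along its x, their x along the rack's; slot floor 10 mm, tops of the black fins beside the slots 35 mm above the tray. Origin at the centre of its underside, on the tray
- hook: fixed hook stand with a blue column. Origin on the tray under the column's front face. A round steel bar, 10 mm in diameter, runs level from the column along the stand's -x, its axis 125 mm above the tray, to an upturned tip. Highest: pad 177 mm, the rest 139 mm above the tray; base plate 110 mm square, 12 mm thick (17 with its screws)
- hook_tip (a point): the bend at the free end of the bar, on the bar's axis, 155 mm in front of the column; the rounded upturned tip, 10 mm in diameter, rises here to 12 mm above the axis (an eye passes over it with 3.5 mm to spare above and below if its centre is 3.5 mm above the axis). +x points along the bar from the tip to the column
- pad (a joint): travel of the yellow stop pad along the bar towards the column, m: 0 out (start), 0.012 bottomed hard. An upright plate, 20 mm wide, its face 18 to 52 mm above the bar's axis. Stiff: yields at a steady 7 to 8 N, stays where left. Its collar is clamped anywhere, so its face at 0 lies 36 to 70 mm in front of the column: not given, to be felt
- oil: white oil dropper bottle with a red spout, 38 x 37 x 126 mm, a bystander, to be left alone; origin at the centre of its underside
- tub: grey grease tub with a yellow lid, 66 x 66 x 42 mm, a bystander, to be left alone; origin at the centre of its underside
- dish: small steel dish, 69 x 69 x 20 mm, a bystander, to be left alone; origin at the centre of its underside
- case: small blue case, 52 x 79 x 25 mm, a bystander, to be left alone; origin at the centre of its underside
- ring: loose orange ring, 70 x 71 x 12 mm, a bystander, to be left alone; origin at the centre of its underside
- valve_a: loose grey valve body with an orange ring on top, standing on the tray, 72 x 97 x 106 mm, a bystander, to be left alone; origin at the centre of its underside
- driver: screwdriver with a red handle, lying, 190 mm long, a bystander, to be left alone; origin at the centre of its underside

How it is judged:
On the way, in this order (a step that is already met when the one before it is completed fails the run):
1. the largest blank hangs on the bar with the pad pushed in 3.5 to 9 mm, the other two still in the rack (y of large_eye in the frame of hook between -0.008 and 0.008 m and z of large_eye in the frame of hook between 0.113 and 0.1215 m and x of large_eye in the frame of hook between -0.145 and 0 m and value of joint pad between 0.0035 and 0.009 m and z of each of middle_eye, small_eye in the frame of rack below 0.12 m and horizontal distance between each of middle_eye, small_eye and rack below 0.09 m), for 0.2 s.
2. the middle blank hangs on the bar against the largest, the smallest still in the rack (y of large_eye in the frame of hook between -0.008 and 0.008 m and z of large_eye in the frame of hook between 0.113 and 0.1215 m and x of large_eye in the frame of hook between -0.145 and 0 m and value of joint pad between 0.0035 and 0.009 m and y of middle_eye in the frame of hook between -0.008 and 0.008 m and z of middle_eye in the frame of hook between 0.113 and 0.1215 m and x of middle_eye in the frame of hook between -0.145 and 0 m and distance between large_eye and middle_eye below 0.028 m and z of small_eye in the frame of rack below 0.12 m and horizontal distance between small_eye and rack below 0.09 m), for 0.2 s.
3. the smallest blank hangs on the bar against the middle one (y of large_eye in the frame of hook between -0.008 and 0.008 m and z of large_eye in the frame of hook between 0.113 and 0.1215 m and x of large_eye in the frame of hook between -0.145 and 0 m and value of joint pad between 0.0035 and 0.009 m and y of middle_eye in the frame of hook between -0.008 and 0.008 m and z of middle_eye in the frame of hook between 0.113 and 0.1215 m and x of middle_eye in the frame of hook between -0.145 and 0 m and distance between large_eye and middle_eye below 0.028 m and y of small_eye in the frame of hook between -0.008 and 0.008 m and z of small_eye in the frame of hook between 0.113 and 0.1215 m and x of small_eye in the frame of hook between -0.145 and 0 m and distance between middle_eye and small_eye below 0.028 m and distance between large_eye and small_eye above 0.044 m), for 0.2 s.
At the end, for the whole second after the job is handed in: All three blanks hang at rest by their eyes on the bar behind its tip, largest, middle, smallest from the column outwards, square to the bar within 0.2 rad, neighbouring eyes at most 28 mm apart (blocks 24 mm thick: gaps under 4 mm), and the pad is pushed in 3.5 to 9 mm (all of step 3 and linear speed of each of large, middle, small below 0.02 m/s and angle between the x axis of each of large_centre, middle_centre, small_centre and the x axis of hook, either way round below 0.2 rad); the robot touches nothing.
It fails at once if a blank is forced against the hook, its bar or its pad with more than 20 N (contact force between any of large, middle, small and hook above 20 N).
It fails at once if the robot presses on the hook itself with more than 5 N (contact force between any of the fingers, the arm and hook above 5 N).
It fails at once if the pad is bottomed (pushed in more than 11.5 mm) (value of joint pad above 0.0115 m).
It fails at once if a bystander is moved by more than 30 mm (distance of any of oil, tub, dish, case, ring, valve_a, driver from where it was at the start of the episode above 0.03 m).
It also fails if it takes over 72 s, if anything falls off the work surface, if the arm or the gripper's body presses on something with over 40 N, if the wrist force passes 120 N, or if a joint passes its speed limit or range.

### The arm

A 7-joint arm with a two-finger parallel gripper is mounted at the origin on a cart in front of the work surface, level with it; the furniture and walls round the work are solid. World frame = base frame: x ahead of the robot, y to its left, z up, the work surface at z = 0. Lengths are in m, angles in rad, forces in N, time in s.
With the tool pointing down it reaches from about 0.425 to 0.875 m from the base axis. Payload 4.7 kg.
Tool frame: the origin (TCP) lies at the very end of the fingers, on their centre line; the grasp point (between the pads) lies 19 mm behind it; z points along the fingers, y is the line along which they close (so a half turn about z gives the same grasp; the last joint's range is limited). The gripper opens to 87 mm and grips with 3 to 60 N. Pads are 19 mm wide; open, the fingers measure 117 mm over their backs; the gripper's body (75 mm by 190 mm) begins 51 mm behind the grasp point.
Start: joints at [1.234, 0.321, -0.07, 1.45, 0.023, 1.371, -0.057], TCP at [0.223, -0.61, 0.2] pointing down, gripper open.
Joint ranges: [-2.86, 2.86], [-0.3, 2.09], [-1.38, 1.24], [0.06, 2.45], [-1.56, 4.7], [0.09, 2.05], [-2.69, 2.69]. Speed limits (rad/s): [2.57, 2.57, 3.14, 3.14, 3.14, 3.14, 3.14].

### API

Orientations are given as a rotation vector (axis times angle).
In Python, from cell import sensors, imaging, manip gives the robot as it stands.
- The arm moves only by the tool carry_out, never from a script. Its argument "series" is a list of rows, each a list of 6 numbers: the shift along the world's x, y, z in mm, then the turn, a rotation vector about the world's x, y, z in degrees. A call has 1 to 5 rows; each row shifts and turns the commanded pose from where the row before left it; what a row does not reach is not made up. A row lasts 1/10 s, in which the tool goes at most 50 mm and 8.59 degrees, less where a joint would pass 70% of its speed; a pose out of reach is approached as far as the arm can. A call with a gripper value outside its range is refused whole. "grip" is the opening in per cent of the stroke, from 0 (shut) to 100 (fully open), set as the call begins (left out, the last holds). The fingers move at their own pace and stop on an object; the grip force is fixed at half the most. Time passes only in rows, so rows that do not move let the fingers close. It gives the time, the measured TCP pose, the force, the opening and the grip force at its end, in the units of the state.
- sensors.get_obs(): the state, without advancing time (a new reading comes with each control period).
- imaging.get_image(name): name is "side" or "top" or "wrist"; returns the picture (400x640x3 uint8, red, green, blue); there is no depth.
- imaging.get_calibration(name): a dict with "mtx" (3x3 intrinsics, pixels), "world_to_cam" (4x4, takes a point from world to camera coordinates); the wrist camera has in their place "T_tool_cam" (4x4, takes a point from camera to tool coordinates, whose origin is the TCP and whose axes are the flange's). Camera axes: x right, y up, looking along -z (the intrinsics and any distortion apply to the point x, -y, -z); pixel columns grow to the right and rows downward; lengths in m; the calibration is good to about 2 mm. A picture is of the moment at which its call begins: read the wrist's pose just before it. get_calibration takes no time and is no camera call.
- manip.close_job(): hands the job in; it is judged then, once.
The state is a dict: "time_s": time; "q": joint angles; "qd": joint speeds; "joint_torque": joint torques, N m; "ee_pos": TCP position; "eef_rot": TCP orientation; "ft_force": force on the tool from outside, world axes, zero at the start; "ft_torque": the same for the moment, N m; "width": finger opening in m; "grip_force": force on a finger pad.
Only numpy, scipy, OpenCV 4.12 (cv2) and the standard library are available. Lean on these libraries where they do the work, as an engineer would, in place of code of your own. Each camera call takes 0.05 s, during which the arm holds its last target. There are 200 camera calls.

## Working session

There is one attempt and no reset: what is moved stays moved. The work goes in short steps, Python scripts to look and compute and a tool call to move; the robot and the scene stay as the last step left them, time stands still between calls to the robot, and variables do not carry over. Pictures are saved under pics/ and viewed, at most 10 in all, crops included, and the job is handed in when it is done.

Besides the shell and the picture viewer there is one more tool, called after "Request:" by a JSON object that holds its "name" and its "arguments", one argument or row to a line. carry_out: Moves the arm, as the interface text tells. Its arguments: {"type":"object","properties":{"series":{"type":"array"},"grip":{"type":"number"}},"required":["series"]}

```bash
mkdir -p pics; ls; python3 - <<'E'
from cell import sensors, imaging, manip
import cv2,numpy as np
np.set_printoptions(precision=4,suppress=True)
for n in ("top","side"):
    cv2.imwrite(f"pics/{n}0.png",imaging.get_image(n)[:,:,::-1]); 
for n in("top","side","wrist"): print(n,imaging.get_calibration(n))
print(sensors.get_obs())
E
```

```text
pics
top {'mtx': array([[491.5593,   0.    , 327.5356],
       [  0.    , 491.5593, 204.5829],
       [  0.    ,   0.    ,   1.    ]]), 'world_to_cam': array([[-0.0039, -0.9999,  0.0148, -0.0384],
       [ 0.9965, -0.0027,  0.0838, -0.563 ],
       [-0.0838,  0.0151,  0.9964, -1.7275],
       [ 0.    ,  0.    ,  0.    ,  1.    ]])}
side {'mtx': array([[361.2392,   0.    , 318.5251],
       [  0.    , 361.2392, 203.3062],
       [  0.    ,   0.    ,   1.    ]]), 'world_to_cam': array([[-0.9348, -0.3552,  0.0014,  0.5184],
       [ 0.2357, -0.6173,  0.7506, -0.3191],
       [-0.2657,  0.702 ,  0.6608, -0.8805],
       [ 0.    ,  0.    ,  0.    ,  1.    ]])}
wrist {'mtx': array([[301.1603,   0.    , 322.2748],
       [  0.    , 301.1603, 193.4675],
       [  0.    ,   0.    ,   1.    ]]), 'T_tool_cam': array([[-0.0001,  0.9564,  0.2922,  0.0813],
       [ 1.    ,  0.0002, -0.0003,  0.0004],
       [-0.0003,  0.2922, -0.9564, -0.1851],
       [ 0.    ,  0.    ,  0.    ,  1.    ]])}
{'time_s': 0.1, 'q': array([ 1.2341,  0.3218, -0.0701,  1.4515,  0.0226,  1.3708, -0.0569]), 'qd': array([ 0.0017, -0.0016, -0.0004, -0.0035, -0.0001,  0.0009,  0.0014]), 'joint_torque': array([  0.0005, -49.2568,  -0.4055, -31.3396,  -0.0641,   0.0394,
         0.0001]), 'ee_pos': array([ 0.2231, -0.6099,  0.1986]), 'eef_rot': array([-3.0917, -0.548 ,  0.0006]), 'ft_force': array([0.316 , 0.9398, 0.2888]), 'ft_torque': array([ 0.0357, -0.0142,  0.0085]), 'grip_force': 0.0, 'width': 0.08696692487126438}
```

View pics/top0.png

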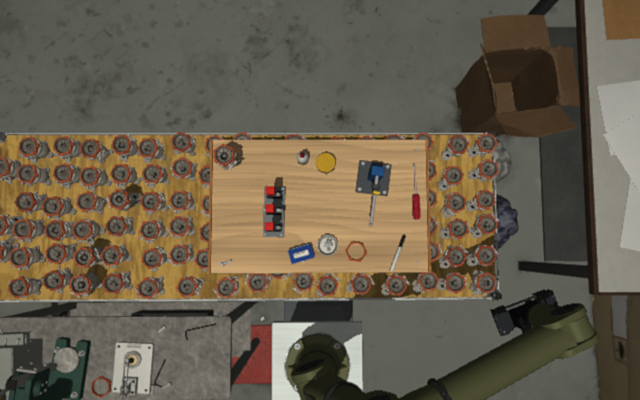

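View pics/side0.png

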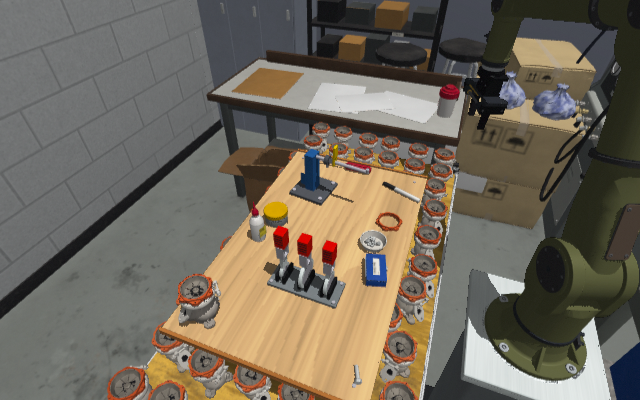

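The top view shows the rack with its red blocks at about (270,190), (270,208) and (270,226). The hook column is at (375,175), its bar tip at (372,223), the oil at (303,157) and the tub at (326,162). The side view shows the three upright blanks at (281,240), (304,245) and (329,252). Next I'll convert these to rough world positions.

```bash
cat > h.py <<'E'
from cell import sensors, imaging, manip
import cv2,numpy as np
from scipy.spatial.transform import Rotation as R
np.set_printoptions(precision=4,suppress=True)
def cam(name,obs=None):
    c=imaging.get_calibration(name)
    if name!="wrist": T=np.linalg.inv(c["world_to_cam"])
    else:
        W=np.eye(4); W[:3,:3]=R.from_rotvec(obs["eef_rot"]).as_matrix(); W[:3,3]=obs["ee_pos"]; T=W@c["T_tool_cam"]
    return c["mtx"],T
def ray(K,T,px):
    u,v=px; d=np.array([(u-K[0,2])/K[0,0],-(v-K[1,2])/K[1,1],-1.]); return T[:3,3],T[:3,:3]@d
def onz(K,T,px,z):
    o,d=ray(K,T,px); return o+d*(z-o[2])/d[2]
def proj(K,T,p):
    c=np.linalg.inv(T)@np.append(p,1); return np.array([K[0,2]+K[0,0]*c[0]/-c[2],K[1,2]-K[1,1]*c[1]/-c[2]])
def two(K1,T1,p1,K2,T2,p2):
    o1,d1=ray(K1,T1,p1);o2,d2=ray(K2,T2,p2)
    t=np.linalg.lstsq(np.c_[d1,-d2],o2-o1,rcond=None)[0]; a,b=o1+t[0]*d1,o2+t[1]*d2
    return (a+b)/2,np.linalg.norm(a-b)
def mask(im,col):
    h=cv2.cvtColor(im,cv2.COLOR_RGB2HSV); H,S,V=h[...,0].astype(int),h[...,1],h[...,2]
    return {"red":((H<6)|(H>174))&(S>190)&(V>90),"yellow":(H>20)&(H<34)&(S>170)&(V>90),"blue":(H>100)&(H<125)&(S>150)&(V>60)}[col].astype(np.uint8)
def blobs(m,amin=20):
    n,l,s,c=cv2.connectedComponentsWithStats(m); return [(s[i],c[i],l==i) for i in range(1,n) if s[i,4]>=amin]
E
python3 - <<'E'
from h import *
im=cv2.imread("pics/top0.png")[:,:,::-1].copy(); K,T=cam("top")
m=mask(im,"red")
for s,c,_ in blobs(m,15):
    print("red",s,c,onz(K,T,c,.28))
for n,p in dict(tip=(372,223),bar2=(374,200),col=(375,185),pad=(375,193)).items(): print(n,onz(K,T,p,.245))
im=cv2.imread("pics/side0.png")[:,:,::-1].copy()
for s,c,_ in blobs(mask(im,"red"),40): print("side red",s,c)
cv2.imwrite("pics/z.png",cv2.resize(cv2.imread("pics/top0.png")[145:255,255:405],None,fx=5,fy=5,interpolation=cv2.INTER_CUBIC))
E
```

```text
red [267 187   8   8  62] [270.5    190.3871] [0.5852 0.137  0.28  ]
red [413 195   7  23 104] [415.9808 206.5385] [ 0.5347 -0.3059  0.28  ]
red [266 205   8   8  63] [269.5556 208.4444] [0.5301 0.1395 0.28  ]
red [265 223   9   7  58] [269.3448 226.0862] [0.4766 0.1399 0.28  ]
tip [ 0.4865 -0.1748  0.245 ]
bar2 [ 0.5583 -0.1819  0.245 ]
col [ 0.6054 -0.1856  0.245 ]
pad [ 0.5802 -0.1853  0.245 ]
side red [441  84  18  15 126] [450.3254  90.6587]
side red [347 162  24   9  53] [359.2642 165.2642]
side red [273 226  16  23 211] [281.7678 235.891 ]
side red [297 233  15  24 207] [305.3671 243.0097]
side red [322 241  15  24 211] [330.1422 250.7441]
```

View pics/z.png

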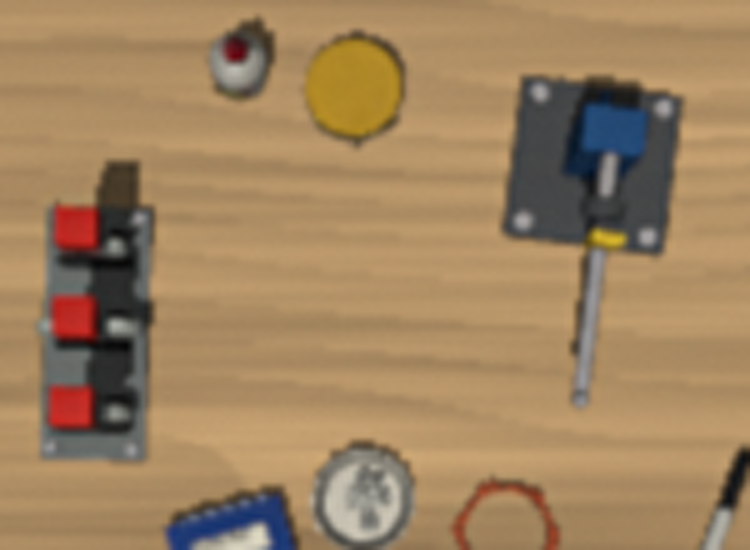

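The crop shows the bar running from its tip at crop (580,398) to the yellow pad at (606,238), with the column behind it. The red blocks line the rack's left side. I'll take a wrist look over the hook on the way to the rack.

Request:
{"name": "carry_out", "arguments": {
  "series": [
    [20,30,40,0,0,-2],
    [23,36,25,0,0,-2],
    [23,36,20,0,0,-2],
    [23,36,20,0,0,-2],
    [23,36,20,0,0,-2]
  ]
}}

```text
time_s: 0.6
ee_pos: [0.3345, -0.4368, 0.3222]
eef_rot: [-3.129, -0.274, 0.001]
ft_force: [1.1, -0.6, -0.6]
width: 0.087
grip_force: 0.0
```

Request:
{"name": "carry_out", "arguments": {
  "series": [
    [24,37,14,0,0,-2.2],
    [24,37,14,0,0,-2.2],
    [24,37,14,0,0,-2.2],
    [24,37,14,0,0,-2.2],
    [24,37,14,0,0,-2.2]
  ]
}}

```text
time_s: 1.1
ee_pos: [0.4544, -0.2519, 0.392]
eef_rot: [3.141, -0.027, -0.001]
ft_force: [-0.1, -0.3, -0.5]
width: 0.0869
grip_force: 0.0
```

Request:
{"name": "carry_out", "arguments": {
  "series": [
    [22,36,12,0,0,-2],
    [23,36,12,0,0,-2],
    [0,0,0,0,0,0],
    [0,0,0,0,0,0]
  ]
}}

```text
time_s: 1.5
ee_pos: [0.4993, -0.1806, 0.4156]
eef_rot: [3.139, -0.13, -0.001]
ft_force: [-0.6, -0.6, -0.4]
width: 0.0872
grip_force: 0.0
```

```bash
python3 - <<'E'
from h import *
o=sensors.get_obs(); im=imaging.get_image("wrist"); cv2.imwrite("pics/w1.png",im[:,:,::-1]); np.save("w1.npy",np.r_[o["ee_pos"],o["eef_rot"]])
print(o["time_s"],o["ee_pos"],o["eef_rot"],o["q"],o["ft_force"])
s=cv2.imread("pics/side0.png")[215:310,255:365]; cv2.imwrite("pics/s1.png",cv2.resize(s,None,fx=5,fy=5,interpolation=cv2.INTER_CUBIC))
E
```

```text
1.5 [ 0.4993 -0.1806  0.4156] [ 3.1386 -0.1296 -0.0006] [ 0.707   0.0737 -0.4417  1.3247  0.0324  1.7505 -1.3812] [-0.5837 -0.5612 -0.4142]
```

View pics/w1.png

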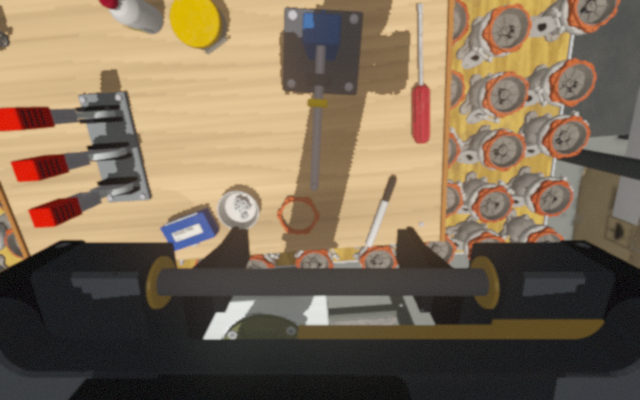

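View pics/s1.png

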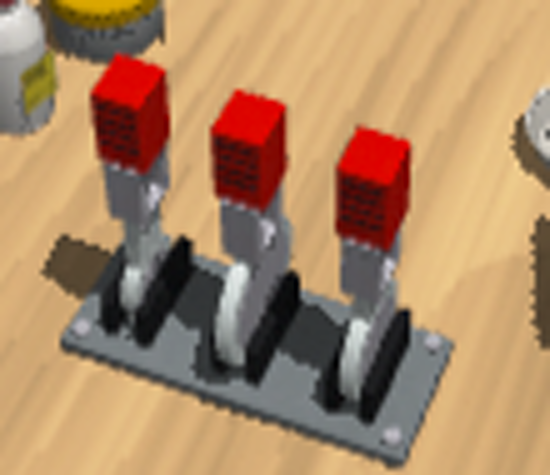

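The wrist view shows the bar from its tip at (315,188) to the yellow pad at (317,102) and the column at (320,30). The driver is at (421,110). In the side crop the middle blank has the largest disc, the right one (nearest the robot) the middle-sized disc, and the left one (farthest) the smallest.

```bash
python3 - <<'E'
from h import *
im=cv2.imread("pics/w1.png")[:,:,::-1].copy(); p=np.load("w1.npy"); K,T=cam("wrist",dict(ee_pos=p[:3],eef_rot=p[3:]))
hsv=cv2.cvtColor(im,cv2.COLOR_RGB2HSV); S=hsv[...,1].astype(int)
P=[]
for r in range(112,192,4):
    c=np.where(S[r,305:332]<75)[0]+305
    w=onz(K,T,(c.mean(),r),.245) if len(c) else None
    print(r,c.min() if len(c) else 0,c.max() if len(c) else 0,w)
    if len(c) and 4<=len(c)<=13: P.append(w)
P=np.array(P); f=np.polyfit(P[:,0],P[:,1],1); print("bar y=",f,"yaw deg",np.degrees(np.arctan(f[0])),"y@.48",np.polyval(f,.4866))
for s,c,m in blobs(mask(im,"yellow"),20): print("yel",s,c,onz(K,T,c,.297),onz(K,T,c,.263))
for q in [(287,9),(362,12),(283,92),(356,95)]: print("plate",onz(K,T,q,.132))
for q in [(315,190),(315,186)]: print("tip",onz(K,T,q,.245),onz(K,T,q,.257))
for s,c,m in blobs(mask(im,"red"),60): print("red",s,c)
E
```

```text
112 313 321 [ 0.5694 -0.1805  0.245 ]
116 313 321 [ 0.565  -0.1801  0.245 ]
120 313 321 [ 0.5606 -0.1797  0.245 ]
124 313 320 [ 0.5561 -0.1788  0.245 ]
128 313 320 [ 0.5516 -0.1784  0.245 ]
132 313 320 [ 0.5471 -0.178   0.245 ]
136 313 320 [ 0.5425 -0.1776  0.245 ]
140 312 320 [ 0.5379 -0.1766  0.245 ]
144 312 319 [ 0.5334 -0.1756  0.245 ]
148 312 319 [ 0.5287 -0.1752  0.245 ]
152 312 319 [ 0.524  -0.1747  0.245 ]
156 312 319 [ 0.5192 -0.1743  0.245 ]
160 311 319 [ 0.5145 -0.1733  0.245 ]
164 311 319 [ 0.5096 -0.1729  0.245 ]
168 311 318 [ 0.5048 -0.1718  0.245 ]
172 311 318 [ 0.4999 -0.1714  0.245 ]
176 311 318 [ 0.4949 -0.1709  0.245 ]
180 311 318 [ 0.49   -0.1705  0.245 ]
184 310 318 [ 0.485  -0.1694  0.245 ]
188 311 317 [ 0.4799 -0.169   0.245 ]
bar y= [-0.1324 -0.1053] yaw deg -7.544458331196344 y@.48 -0.16975011186958422
yel [ 170    0   51   48 2031] [195.4737  21.7366] [ 0.658  -0.0797  0.297 ] [ 0.6666 -0.0676  0.263 ]
yel [309 100  18   7 108] [317.5648 102.6204] [ 0.5797 -0.1828  0.297 ] [ 0.5796 -0.1823  0.263 ]
plate [ 0.7051 -0.1494  0.132 ]
plate [ 0.693  -0.2516  0.132 ]
plate [ 0.5984 -0.1309  0.132 ]
plate [ 0.5853 -0.238   0.132 ]
tip [ 0.4773 -0.1699  0.245 ] [ 0.4808 -0.1705  0.257 ]
tip [ 0.4824 -0.1704  0.245 ] [ 0.4857 -0.171   0.257 ]
red [101   0  15   7  81] [108.7654   2.5802]
red [  0 108  33  23 546] [ 12.4634 119.1465]
red [ 28 108  25  20 222] [ 42.0766 116.6126]
red [ 12 155  55  26 807] [ 36.0682 167.6828]
red [ 30 198  51  29 768] [ 51.9167 212.4831]
```

Request:
{"name": "carry_out", "arguments": {
  "series": [
    [0,46,0,0,0,0.5],
    [0,46,0,0,0,0.5],
    [0,46,0,0,0,0.5],
    [0,46,0,0,0,0.5],
    [0,46,0,0,0,0.5]
  ]
}}

```text
time_s: 2.05
ee_pos: [0.4985, 0.0479, 0.4152]
eef_rot: [3.14, -0.072, -0.001]
ft_force: [0.3, -0.0, -0.1]
width: 0.0871
grip_force: 0.0
```

Request:
{"name": "carry_out", "arguments": {
  "series": [
    [0,46,0,0,0,0.5],
    [0,44,0,0,0,0],
    [0,0,0,0,0,0],
    [0,0,0,0,0,0]
  ]
}}

```text
time_s: 2.45
ee_pos: [0.4989, 0.1376, 0.4151]
eef_rot: [3.14, -0.052, -0.001]
ft_force: [-0.1, -0.6, -1.1]
width: 0.0872
grip_force: 0.0
```

```bash
python3 - <<'E'
from h import *
o=sensors.get_obs(); im=imaging.get_image("wrist"); cv2.imwrite("pics/w2.png",im[:,:,::-1]); np.save("w2.npy",np.r_[o["ee_pos"],o["eef_rot"]])
print(o["time_s"],o["ee_pos"],o["eef_rot"])
K,T=cam("wrist",o)
for s,c,m in blobs(mask(im,"red"),60): print("red",s,c,onz(K,T,c,.28))
E
```

```text
2.45 [0.4989 0.1376 0.4151] [ 3.1401 -0.0522 -0.0014]
red [620  98  20  41 578] [631.0813 120.5069] [ 0.5506 -0.1847  0.28  ]
```

View pics/w2.png

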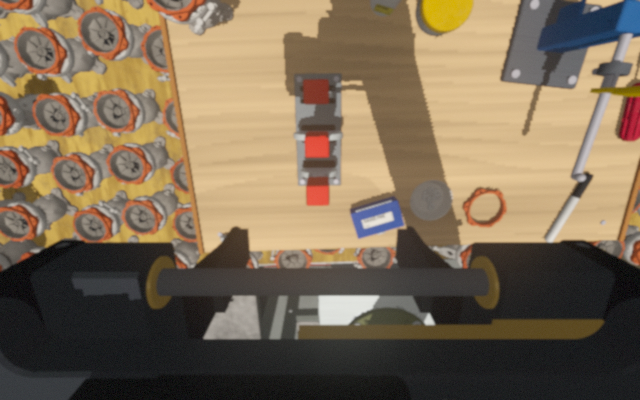

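The wrist view shows the three red block tops at about (316,91), (317,145) and (318,190), with the rack plate below them. They are shaded, so I'll loosen the red mask.

```bash
python3 - <<'E'
from h import *
im=cv2.imread("pics/w2.png")[:,:,::-1].copy(); p=np.load("w2.npy"); K,T=cam("wrist",dict(ee_pos=p[:3],eef_rot=p[3:]))
h=cv2.cvtColor(im,cv2.COLOR_RGB2HSV).astype(int)
m=(((h[...,0]<8)|(h[...,0]>172))&(h[...,1]>170)&(h[...,2]>60)).astype(np.uint8); m[:,:280]=0;m[:,360:]=0;m[230:]=0
for s,c,b in blobs(m,60):
    x,y,w,hh,a=s
    r=cv2.minAreaRect(np.argwhere(b)[:,::-1].astype(np.float32))
    print(s,r,onz(K,T,c,.28),"edges",onz(K,T,(c[0],y),.28)[0],onz(K,T,(c[0],y+hh),.28)[0],onz(K,T,(x,c[1]),.28)[1],onz(K,T,(x+w,c[1]),.28)[1])
    for v in range(y,y+hh,4): q=np.where(b[v])[0]; print(v,q.min(),q.max(),h[v,317,2],end=' | ')
    print()
for q in [(296,75),(340,73),(299,185),(340,185)]: print("rack",onz(K,T,q,.125))
E
```

```text
[304  80  24  23 384] ((315.5, 91.0), (22.0, 23.0), 90.0) [0.5904 0.1395 0.28  ] edges 0.6007378337958724 0.5787972077448099 0.15259561474556954 0.12844492605873772
80 322 323 123 | 84 309 326 128 | 88 304 327 128 | 92 306 326 127 | 96 306 326 129 | 100 306 327 130 | 
[306 134  23  23 490] ((317.0, 145.0), (22.0, 22.0), 90.0) [0.5356 0.1417 0.28  ] edges 0.5476961529247963 0.5233966365385121 0.1532785893737017 0.12890803211498905
134 316 324 120 | 138 306 327 223 | 142 306 328 227 | 146 306 328 228 | 150 306 328 229 | 154 307 328 228 | 
[307 184  21  21 398] ((317.0, 194.0), (20.0, 20.0), 90.0) [0.4817 0.1434 0.28  ] edges 0.49342321608099227 0.4689671607578952 0.1548158746733949 0.13146445117178374
184 315 315 132 | 188 307 327 229 | 192 307 327 229 | 196 308 327 230 | 200 307 327 230 | 204 313 322 227 | 
rack [0.6185 0.1718 0.125 ]
rack [0.6191 0.1069 0.125 ]
rack [0.4506 0.1767 0.125 ]
rack [0.4484 0.1097 0.125 ]
```

Request:
{"name": "carry_out", "arguments": {
  "series": [
    [12,1,-20,0,0,0.2],
    [12,1,-30,0,0,0.2],
    [12,1,-40,0,0,0],
    [0,0,-40,0,0,0],
    [0,0,-30,0,0,0]
  ]
}}

```text
time_s: 3.0
ee_pos: [0.5348, 0.1375, 0.2525]
eef_rot: [3.14, -0.05, -0.005]
ft_force: [0.1, -0.9, -0.8]
width: 0.0869
grip_force: 0.0
```

Request:
{"name": "carry_out", "arguments": {
  "series": [
    [0,0,-10,0,0,0],
    [0,0,0,0,0,0],
    [0,0,0,0,0,0]
  ]
}}

```text
time_s: 3.3
ee_pos: [0.536, 0.1406, 0.2473]
eef_rot: [-3.141, 0.044, -0.003]
ft_force: [0.5, 0.5, 0.4]
width: 0.087
grip_force: 0.0
```

Request:
{"name": "carry_out", "arguments": {
  "grip": 0,
  "series": [
    [0,0,-2,0,0,0],
    [0,0,0,0,0,0],
    [0,0,0,0,0,0],
    [0,0,0,0,0,0],
    [0,0,0,0,0,0]
  ]
}}

```text
time_s: 3.8
ee_pos: [0.535, 0.1415, 0.244]
eef_rot: [3.141, -0.041, 0.0]
ft_force: [0.5, 1.2, -0.3]
width: 0.0552
grip_force: 0.0
```

Request:
{"name": "carry_out", "arguments": {
  "series": [
    [0,0,0,0,0,0],
    [0,0,0,0,0,0],
    [0,0,0,0,0,0]
  ]
}}

```text
time_s: 4.1
ee_pos: [0.5349, 0.1414, 0.2437]
eef_rot: [3.141, -0.041, -0.0]
ft_force: [0.3, 0.2, -0.4]
width: 0.0308
grip_force: 0.0
```

Request:
{"name": "carry_out", "arguments": {
  "series": [
    [0,0,0,0,0,0],
    [0,0,0,0,0,0],
    [0,0,0,0,0,0]
  ]
}}

```text
time_s: 4.4
ee_pos: [0.5349, 0.1415, 0.2437]
eef_rot: [-3.141, 0.041, 0.0]
ft_force: [0.1, -0.3, -1.1]
width: 0.0259
grip_force: 30.0
```

Request:
{"name": "carry_out", "arguments": {
  "series": [
    [0,0,10,0,0,0],
    [0,0,20,0,0,0],
    [0,0,25,0,0,0],
    [0,0,25,0,0,0],
    [0,0,0,0,0,0]
  ]
}}

```text
time_s: 4.9
ee_pos: [0.5365, 0.1422, 0.3276]
eef_rot: [-3.14, 0.041, -0.009]
ft_force: [1.5, -0.6, -1.6]
width: 0.0257
grip_force: 30.0
```

Request:
{"name": "carry_out", "arguments": {
  "series": [
    [0,-25,0,0,0,0],
    [0,-40,0,0,0,0],
    [-8,-40,0,0,0,-1],
    [-18,-40,0,0,0,-1],
    [-18,-40,0,0,0,-1]
  ]
}}

```text
time_s: 5.4
ee_pos: [0.4897, -0.0451, 0.3225]
eef_rot: [-3.139, 0.124, 0.003]
ft_force: [0.9, -0.5, -2.6]
width: 0.0256
grip_force: 30.0
```

Request:
{"name": "carry_out", "arguments": {
  "series": [
    [-18,-40,0,0,0,-1],
    [-18,-40,-10,0,0,-1],
    [-12,-28,-20,0,0,-1],
    [-6,-12,-20,0,0,0],
    [0,0,0,0,0,0]
  ]
}}

```text
time_s: 5.9
ee_pos: [0.4335, -0.1654, 0.2701]
eef_rot: [-3.133, 0.213, 0.011]
ft_force: [0.5, -0.3, -2.1]
width: 0.0256
grip_force: 30.0
```

Request:
{"name": "carry_out", "arguments": {
  "series": [
    [0,0,0,0,0,0],
    [0,0,0,0,0,0],
    [0,0,0,0,0,0]
  ]
}}

```text
time_s: 6.2
ee_pos: [0.4381, -0.1624, 0.2748]
eef_rot: [3.135, -0.201, 0.003]
ft_force: [-0.3, -0.1, -1.9]
width: 0.0256
grip_force: 30.0
```

```bash
python3 - <<'E'
from h import *
o=sensors.get_obs(); im=imaging.get_image("wrist"); cv2.imwrite("pics/w3.png",im[:,:,::-1]); np.save("w3.npy",np.r_[o["ee_pos"],o["eef_rot"]])
print(o["time_s"],o["ee_pos"],R.from_rotvec(o["eef_rot"]).as_matrix()[:,0],R.from_rotvec(o["eef_rot"]).as_matrix()[:,2],o["ft_force"])
s=imaging.get_image("side"); cv2.imwrite("pics/s3.png",s[:,:,::-1])
E
```

```text
6.2 [ 0.4381 -0.1624  0.2748] [ 0.9918 -0.1279  0.0017] [ 0.0016 -0.0006 -1.    ] [-0.2799 -0.1203 -1.9455]
```

View pics/w3.png

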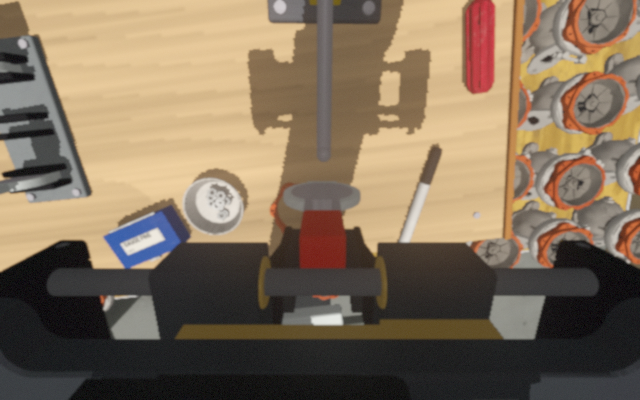

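The wrist view shows the bar ahead at columns 317 to 330, its tip at (323,155). The held red block is centred at about (323,240), with the disc below it at (321,195).

```bash
cat > bar.py <<'E'
from h import *
def bar(im,o,r0=30,r1=158,z=.245):
    K,T=cam("wrist",o); W=R.from_rotvec(o["eef_rot"]).as_matrix()
    S=cv2.cvtColor(im,cv2.COLOR_RGB2HSV)[...,1].astype(int); P=[]
    for r in range(r0,r1,6):
        c=np.where(S[r,295:350]<75)[0]+295
        if len(c)>3:
            w=onz(K,T,(np.median(c),r),z); P.append(np.r_[r,c.min(),c.max(),W.T@(w-o["ee_pos"])])
    return np.array(P)
E
python3 - <<'E'
from bar import *
im=cv2.imread("pics/w3.png")[:,:,::-1].copy(); p=np.load("w3.npy"); o=dict(ee_pos=p[:3],eef_rot=p[3:])
P=bar(im,o); print(P)
f=np.polyfit(P[:-1,3],P[:-1,4],1); print("line y_tool=",f,np.degrees(f[0]),"y at tcp",f[1])
h=cv2.cvtColor(im,cv2.COLOR_RGB2HSV).astype(int)
m=(((h[...,0]<8)|(h[...,0]>172))&(h[...,1]>170)&(h[...,2]>60))
K,T=cam("wrist",o); W=R.from_rotvec(o["eef_rot"]).as_matrix()
for r in range(205,270,6):
    c=np.where(m[r,280:370])[0]+280
    if len(c)>3: print(r,c.min(),c.max(),(W.T@(onz(K,T,(c.mean(),r),.2748+.036)-o["ee_pos"])),end=' ')
E
```

```text
[[ 30.     317.     332.       0.1252   0.0015   0.03  ]
 [ 36.     317.     332.       0.1217   0.0015   0.03  ]
 [ 42.     317.     332.       0.1182   0.0015   0.03  ]
 [ 48.     317.     332.       0.1147   0.0015   0.03  ]
 [ 54.     317.     332.       0.1111   0.0015   0.03  ]
 [ 60.     317.     332.       0.1075   0.0015   0.03  ]
 [ 66.     317.     331.       0.1038   0.0012   0.03  ]
 [ 72.     317.     331.       0.1001   0.0012   0.0299]
 [ 78.     317.     331.       0.0964   0.0012   0.0299]
 [ 84.     317.     331.       0.0926   0.0012   0.0299]
 [ 90.     317.     331.       0.0888   0.0012   0.0299]
 [ 96.     317.     331.       0.0849   0.0012   0.0299]
 [102.     317.     331.       0.081    0.0012   0.0299]
 [108.     317.     331.       0.0771   0.0012   0.0299]
 [114.     317.     330.       0.0731   0.0009   0.0299]
 [120.     317.     331.       0.0691   0.0012   0.0299]
 [126.     317.     330.       0.065    0.0009   0.0299]
 [132.     317.     330.       0.0609   0.0009   0.0299]
 [138.     317.     330.       0.0567   0.0009   0.0299]
 [144.     317.     330.       0.0525   0.0009   0.0299]
 [150.     317.     330.       0.0482   0.0009   0.0299]
 [156.     317.     330.       0.0439   0.0009   0.0299]]
line y_tool= [0.0086 0.0005] 0.49169235459005084 y at tcp 0.00045511435061075116
217 304 340 [ 0.0228 -0.0001 -0.036 ] 223 303 341 [ 0.0194 -0.0001 -0.036 ] 229 301 342 [ 0.0159 -0.0004 -0.036 ] 235 300 344 [ 0.0124 -0.0001 -0.036 ] 241 300 345 [ 0.0088  0.0001 -0.036 ] 247 300 344 [ 0.0052 -0.0001 -0.036 ] 253 300 345 [ 0.0016  0.0001 -0.036 ] 259 300 345 [-0.0021  0.0001 -0.036 ] 265 300 344 [-0.0059 -0.0001 -0.036 ]
```

Request:
{"name": "carry_out", "arguments": {
  "series": [
    [0,-0.7,-1.5,0,0,-0.4],
    [9.9,-1.3,0,0,0,0],
    [9.9,-1.3,0,0,0,0],
    [0,0,0,0,0,0],
    [0,0,0,0,0,0]
  ]
}}

```text
time_s: 6.8
ee_pos: [0.457, -0.1667, 0.2719]
eef_rot: [-3.134, 0.216, 0.001]
ft_force: [-0.2, -1.0, -2.4]
width: 0.0257
grip_force: 30.0
```

```bash
python3 - <<'E'
from bar import *
o=sensors.get_obs(); im=imaging.get_image("wrist"); cv2.imwrite("pics/w4.png",im[:,:,::-1])
W=R.from_rotvec(o["eef_rot"]).as_matrix()
print(o["time_s"],o["ee_pos"],W[:,0],W[:,2],o["ft_force"])
P=bar(im,o); print(P[[0,1,5,10,15,-3,-2,-1]])
f=np.polyfit(P[:,3],P[:,4],1); print("line",f,np.degrees(f[0]))
E
```

```text
6.8 [ 0.457  -0.1667  0.2719] [ 0.9906 -0.1369 -0.0009] [-0.0008  0.0007 -1.    ] [-0.1692 -0.9516 -2.4302]
[[ 30.     295.     349.       0.1245   0.0109   0.0268]
 [ 36.     295.     349.       0.1211  -0.0004   0.0268]
 [ 60.     313.     328.       0.1071  -0.0011   0.0268]
 [ 90.     313.     327.       0.0887  -0.0015   0.0268]
 [120.     313.     327.       0.0693  -0.0015   0.0269]
 [144.     313.     327.       0.0529  -0.0016   0.0269]
 [150.     314.     327.       0.0487  -0.0012   0.0269]
 [156.     314.     327.       0.0444  -0.0012   0.0269]]
line [ 0.0439 -0.0045] 2.5157267179570315
```

Request:
{"name": "carry_out", "arguments": {
  "series": [
    [0,1.2,1.2,0,0,0],
    [0,0,0,0,0,0],
    [0,0,0,0,0,0]
  ]
}}

```text
time_s: 7.15
ee_pos: [0.4567, -0.1657, 0.2736]
eef_rot: [3.134, -0.216, 0.0]
ft_force: [0.4, 0.0, -2.0]
width: 0.0258
grip_force: 30.0
```

```bash
cat > chk.py <<'E'
from bar import *
import sys
o=sensors.get_obs(); im=imaging.get_image("wrist")
W=R.from_rotvec(o["eef_rot"]).as_matrix()
print(o["time_s"],o["ee_pos"],W[:,0],o["ft_force"])
P=bar(im,o,60,int(sys.argv[1]) if len(sys.argv)>1 else 158); P=P[P[:,2]-P[:,1]<20]; print(P[[0,len(P)//2,-1],1:5])
f=np.polyfit(P[:,3],P[:,4],1); print("line",f,np.degrees(f[0]))
E
python3 chk.py
```

```text
7.15 [ 0.4567 -0.1657  0.2736] [ 0.9905 -0.1375  0.0002] [ 0.3645  0.0313 -1.9949]
[[314.     329.       0.1073  -0.0005]
 [315.     329.       0.0771  -0.0001]
 [315.     328.       0.0441  -0.0005]]
line [-0.0015 -0.0002] -0.08713196125291058
```

Request:
{"name": "carry_out", "arguments": {
  "series": [
    [6,-0.8,0,0,0,0],
    [6,-0.8,0,0,0,0],
    [5,-0.7,0,0,0,0],
    [0,0,0,0,0,0],
    [0,0,0,0,0,0]
  ]
}}

```text
time_s: 7.7
ee_pos: [0.4738, -0.1679, 0.2732]
eef_rot: [-3.134, 0.216, 0.001]
ft_force: [-0.4, -0.3, -2.0]
width: 0.0256
grip_force: 30.0
```

```bash
python3 chk.py
```

```text
7.7 [ 0.4738 -0.1679  0.2732] [ 0.9905 -0.1373 -0.0006] [-0.357  -0.2577 -1.9555]
[[314.     329.       0.1036  -0.0005]
 [315.     329.       0.0732  -0.0001]
 [315.     328.       0.0442  -0.0005]]
line [-0.0016 -0.0001] -0.09166910273761186
```

Request:
{"name": "carry_out", "arguments": {
  "series": [
    [6,-0.8,0,0,0,0],
    [7,-1,0,0,0,0],
    [7,-1,0,0,0,0],
    [0,0,0,0,0,0]
  ]
}}

```text
time_s: 8.15
ee_pos: [0.4947, -0.1707, 0.2732]
eef_rot: [-3.134, 0.216, -0.0]
ft_force: [-1.0, -0.2, -1.0]
width: 0.0254
grip_force: 30.0
```

Request:
{"name": "carry_out", "arguments": {
  "series": [
    [8,-1.1,0,0,0,0],
    [8,-1.1,0,0,0,0],
    [6,-0.8,0,0,0,0],
    [0,0,0,0,0,0],
    [0,0,0,0,0,0]
  ]
}}

```text
time_s: 8.65
ee_pos: [0.5157, -0.1737, 0.2732]
eef_rot: [-3.134, 0.216, 0.001]
ft_force: [0.2, 0.7, -2.3]
width: 0.0259
grip_force: 30.0
```

```bash
python3 chk.py; python3 - <<'E'
from h import *
a=imaging.get_image("wrist"); s=imaging.get_image("side")[140:240,270:390]
c=np.zeros((600,640,3),np.uint8); c[:200]=a[:200]; s=cv2.resize(s,(480,400),interpolation=cv2.INTER_CUBIC); c[200:,:480]=s
cv2.imwrite("pics/c5.png",c[:,:,::-1])
E
```

```text
8.65 [ 0.5157 -0.1737  0.2732] [ 0.9905 -0.1372 -0.0007] [ 0.2126  0.6743 -2.2873]
[[314.     329.       0.0771  -0.0005]
 [315.     328.       0.0527  -0.0005]
 [315.     328.       0.0442  -0.0005]]
line [ 0.0051 -0.0008] 0.29449905989247566
```

View pics/c5.png

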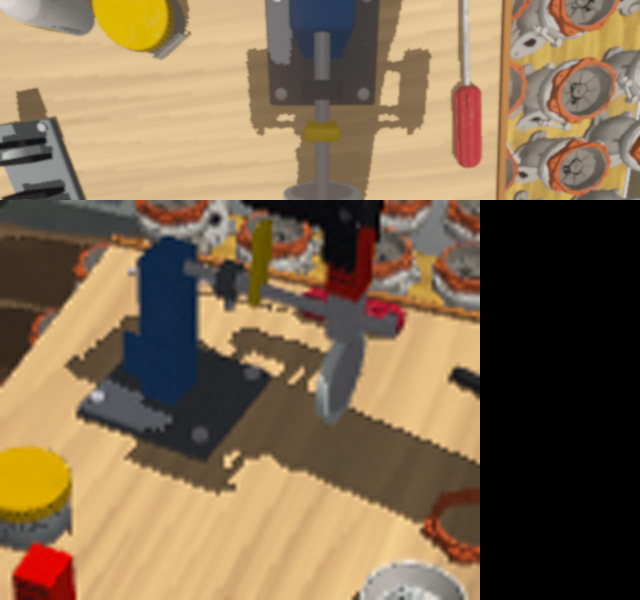

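The composite shows the hub threaded on the bar in the side view, with the blue column at left and the yellow pad ahead at (260,262). In the wrist view the pad is at (321,131). I'll lower the blank to just above contact.

Request:
{"name": "carry_out", "arguments": {
  "series": [
    [3,-0.4,-2,0,0,0],
    [0,0,-3,0,0,0],
    [0,0,-2,0,0,0],
    [0,0,-1.5,0,0,0],
    [0,0,0,0,0,0]
  ]
}}

```text
time_s: 9.3
ee_pos: [0.5185, -0.1741, 0.2646]
eef_rot: [-3.134, 0.216, 0.001]
ft_force: [-0.3, 0.2, -1.2]
width: 0.0256
grip_force: 30.0
```

Request:
{"name": "carry_out", "arguments": {
  "series": [
    [0,0,0,0,0,0],
    [0,0,0,0,0,0]
  ]
}}

```text
time_s: 9.5
ee_pos: [0.5187, -0.1742, 0.265]
eef_rot: [3.134, -0.216, 0.0]
ft_force: [-0.7, 0.3, -2.2]
width: 0.0254
grip_force: 30.0
```

```bash
python3 chk.py; python3 - <<'E'
from h import *
o=sensors.get_obs(); K,T=cam("wrist",o); im=imaging.get_image("wrist"); W=R.from_rotvec(o["eef_rot"]).as_matrix()
h=cv2.cvtColor(im,cv2.COLOR_RGB2HSV).astype(int)
m=((h[...,0]>20)&(h[...,0]<34)&(h[...,1]>150)&(h[...,2]>60)).astype(np.uint8); m[:,:280]=0;m[:,370:]=0;m[200:]=0
for s,c,b in blobs(m,30):
  for r in(s[1],s[1]+s[3]): print(s,[ (W.T@(onz(K,T,(c[0],r),z)-o["ee_pos"]))[0] for z in(.297,.263)])
E
```

```text
9.5 [ 0.5187 -0.1742  0.265 ] [ 0.9905 -0.1375  0.0001] [-0.7248  0.2542 -2.2241]
[[313.     330.       0.0773  -0.0005]
 [314.     329.       0.0696  -0.0005]
 [315.     329.       0.0456  -0.0002]]
line [-0.0108  0.0003] -0.6185824808849255
[303 126  38  24 798] [np.float64(0.06970499495466814), np.float64(0.06711670082241784)]
[303 126  38  24 798] [np.float64(0.05774392978546048), np.float64(0.052500291503340256)]
```

Request:
{"name": "carry_out", "arguments": {
  "series": [
    [8,-1.1,-1,0,0,0],
    [10,-1.4,0,0,0,0],
    [9,-1.25,0,0,0,0],
    [6,-0.8,0,0,0,0],
    [0,0,0,0,0,0]
  ]
}}

```text
time_s: 10.1
ee_pos: [0.5527, -0.1786, 0.2634]
eef_rot: [-3.133, 0.215, 0.001]
ft_force: [0.3, -1.0, -1.9]
width: 0.0254
grip_force: 30.0
```

Request:
{"name": "carry_out", "arguments": {
  "series": [
    [2,-0.3,0,0,0,0],
    [2,-0.3,0,0,0,0],
    [0,0,0,0,0,0],
    [0,0,0,0,0,0]
  ]
}}

```text
time_s: 10.5
ee_pos: [0.5556, -0.1794, 0.2641]
eef_rot: [3.134, -0.216, 0.0]
ft_force: [0.1, -0.7, -2.2]
width: 0.0257
grip_force: 30.0
```

Request:
{"name": "carry_out", "arguments": {
  "series": [
    [1,-0.1,0,0,0,0],
    [1,-0.1,0,0,0,0],
    [0,0,0,0,0,0],
    [0,0,0,0,0,0]
  ]
}}

```text
time_s: 10.9
ee_pos: [0.5577, -0.1795, 0.2639]
eef_rot: [3.134, -0.216, -0.0]
ft_force: [-0.5, 0.2, -1.4]
width: 0.026
grip_force: 30.0
```

Request:
{"name": "carry_out", "arguments": {
  "series": [
    [1,-0.14,0,0,0,0],
    [1,-0.14,0,0,0,0],
    [0,0,0,0,0,0]
  ]
}}

```text
time_s: 11.2
ee_pos: [0.5598, -0.1798, 0.2639]
eef_rot: [-3.134, 0.216, 0.0]
ft_force: [0.6, 0.1, -2.4]
width: 0.0258
grip_force: 30.0
```

Request:
{"name": "carry_out", "arguments": {
  "series": [
    [1,-0.14,0,0,0,0],
    [1,-0.14,0,0,0,0],
    [0,0,0,0,0,0]
  ]
}}

```text
time_s: 11.5
ee_pos: [0.5618, -0.1801, 0.2639]
eef_rot: [-3.134, 0.216, 0.0]
ft_force: [0.1, -0.3, -1.4]
width: 0.0258
grip_force: 30.0
```

Request:
{"name": "carry_out", "arguments": {
  "series": [
    [1,-0.14,0,0,0,0],
    [0,0,0,0,0,0]
  ]
}}

```text
time_s: 11.7
ee_pos: [0.5628, -0.1802, 0.2639]
eef_rot: [3.134, -0.216, -0.0]
ft_force: [-0.1, 0.3, -2.1]
width: 0.0261
grip_force: 30.0
```

Request:
{"name": "carry_out", "arguments": {
  "series": [
    [1,-0.14,0,0,0,0],
    [0,0,0,0,0,0]
  ]
}}

```text
time_s: 11.9
ee_pos: [0.5637, -0.1804, 0.2639]
eef_rot: [3.134, -0.216, -0.0]
ft_force: [-0.3, 0.1, -2.2]
width: 0.0254
grip_force: 30.0
```

Request:
{"name": "carry_out", "arguments": {
  "series": [
    [1,-0.14,0,0,0,0],
    [0,0,0,0,0,0]
  ]
}}

```text
time_s: 12.1
ee_pos: [0.5638, -0.1804, 0.264]
eef_rot: [-3.134, 0.217, 0.003]
ft_force: [-4.0, 1.4, 0.6]
width: 0.0257
grip_force: 30.0
```

Request:
{"name": "carry_out", "arguments": {
  "series": [
    [1,-0.14,0,0,0,0],
    [0,0,0,0,0,0]
  ]
}}

```text
time_s: 12.3
ee_pos: [0.5641, -0.1805, 0.2639]
eef_rot: [-3.134, 0.217, 0.006]
ft_force: [-7.3, 0.7, 1.6]
width: 0.0255
grip_force: 30.0
```

Request:
{"name": "carry_out", "arguments": {
  "series": [
    [1,-0.14,0,0,0,0],
    [0,0,0,0,0,0]
  ]
}}

```text
time_s: 12.5
ee_pos: [0.565, -0.1806, 0.264]
eef_rot: [-3.134, 0.217, 0.006]
ft_force: [-6.8, 1.3, 1.3]
width: 0.0254
grip_force: 30.0
```

Request:
{"name": "carry_out", "arguments": {
  "series": [
    [1,-0.14,0,0,0,0],
    [1,-0.14,0,0,0,0],
    [0,0,0,0,0,0]
  ]
}}

```text
time_s: 12.8
ee_pos: [0.567, -0.1809, 0.2639]
eef_rot: [-3.134, 0.217, 0.006]
ft_force: [-6.7, 0.7, 1.6]
width: 0.0257
grip_force: 30.0
```

Request:
{"name": "carry_out", "arguments": {
  "series": [
    [1,-0.14,0,0,0,0],
    [1,-0.14,0,0,0,0],
    [0,0,0,0,0,0],
    [0,0,0,0,0,0]
  ]
}}

```text
time_s: 13.2
ee_pos: [0.569, -0.1811, 0.2639]
eef_rot: [-3.134, 0.217, 0.006]
ft_force: [-7.1, 0.6, 1.6]
width: 0.0256
grip_force: 30.0
```

```bash
python3 - <<'E'
from h import *
o=sensors.get_obs(); K,T=cam("wrist",o); im=imaging.get_image("wrist"); W=R.from_rotvec(o["eef_rot"]).as_matrix()
print(o["time_s"],o["ee_pos"],o["ft_force"],o["ft_torque"],W[:,0],W[:,2])
h=cv2.cvtColor(im,cv2.COLOR_RGB2HSV).astype(int)
m=((h[...,0]>20)&(h[...,0]<34)&(h[...,1]>150)&(h[...,2]>60)).astype(np.uint8); m[:,:280]=0;m[:,370:]=0;m[280:]=0
for s,c,b in blobs(m,30): print(s,[onz(K,T,(c[0],s[1]),z) for z in (.297,.263)])
c=np.zeros((400,640,3),np.uint8)+im; cv2.imwrite("pics/w6.png",c[:,:,::-1])
E
```

```text
13.2 [ 0.569  -0.1811  0.2639] [-7.0834  0.5944  1.5735] [ 0.3756  1.4875 -0.0066] [ 0.9905 -0.1376 -0.0037] [-0.0037  0.0003 -1.    ]
[ 305  190   35   42 1203] [array([ 0.6057, -0.186 ,  0.297 ]), array([ 0.5957, -0.1845,  0.263 ])]
```

View pics/w6.png

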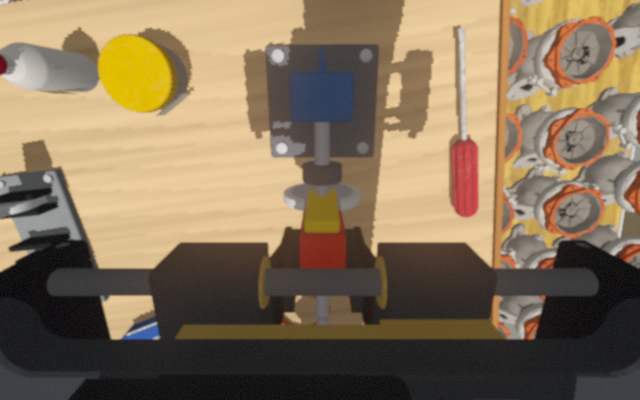

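The wrist view shows the block bearing on the yellow pad at (322,210), centred on the bar, and the pad has been pushed about 5 mm. I'll push 1 mm more, relieve the force, lower to rest, and open.

Request:
{"name": "carry_out", "arguments": {
  "series": [
    [0.9,-0.12,0,0,0,0],
    [0,0,0,0,0,0],
    [0,0,0,0,0,0]
  ]
}}

```text
time_s: 13.55
ee_pos: [0.5699, -0.1812, 0.2639]
eef_rot: [-3.134, 0.217, 0.006]
ft_force: [-6.9, 1.0, 0.9]
width: 0.0256
grip_force: 30.0
```

Request:
{"name": "carry_out", "arguments": {
  "series": [
    [-1.5,0.2,0,0,0,0],
    [0,0,0,0,0,0]
  ]
}}

```text
time_s: 13.75
ee_pos: [0.5699, -0.1812, 0.2639]
eef_rot: [3.134, -0.216, -0.0]
ft_force: [-2.2, 0.3, -0.0]
width: 0.0256
grip_force: 30.0
```

Request:
{"name": "carry_out", "arguments": {
  "series": [
    [0,0,-0.7,0,0,0],
    [0,0,0,0,0,0],
    [0,0,0,0,0,0]
  ]
}}

```text
time_s: 14.05
ee_pos: [0.5699, -0.1813, 0.2632]
eef_rot: [3.134, -0.216, -0.001]
ft_force: [-4.6, 2.6, -0.8]
width: 0.0255
grip_force: 30.0
```

Request:
{"name": "carry_out", "arguments": {
  "grip": 60,
  "series": [
    [0,0,0,0,0,0],
    [0,0,0,0,0,0],
    [0,0,0,0,0,0],
    [0,0,0,0,0,0]
  ]
}}

```text
time_s: 14.45
ee_pos: [0.5706, -0.1813, 0.2634]
eef_rot: [3.134, -0.216, 0.002]
ft_force: [0.5, -1.1, -0.5]
width: 0.0482
grip_force: 0.0
```

Request:
{"name": "carry_out", "arguments": {
  "series": [
    [0,0,10,0,0,0],
    [0,0,25,0,0,0],
    [0,0,40,0,0,0],
    [0,0,25,0,0,0]
  ]
}}

```text
time_s: 14.85
ee_pos: [0.5708, -0.1813, 0.3669]
eef_rot: [3.133, -0.216, 0.006]
ft_force: [0.2, -0.0, 0.4]
width: 0.0523
grip_force: 0.0
```

```bash
python3 - <<'E'
from h import *
o=sensors.get_obs(); im=imaging.get_image("wrist"); s=imaging.get_image("side")[140:240,270:390]
print(o["time_s"],o["ee_pos"],o["eef_rot"])
c=np.zeros((600,640,3),np.uint8); c[:200]=im[60:260]; c[200:,:480]=cv2.resize(s,(480,400),interpolation=cv2.INTER_CUBIC)
cv2.imwrite("pics/c7.png",c[:,:,::-1])
E
```

```text
14.85 [ 0.5708 -0.1813  0.3669] [ 3.1332 -0.2164  0.0057]
```

View pics/c7.png

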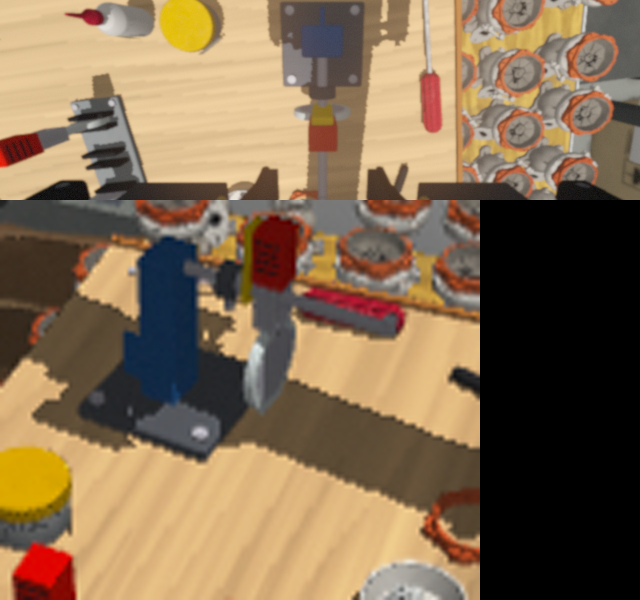

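The composite shows the largest blank hanging square on the bar against the yellow pad, with the bar free in front of it. Next is the middle blank, in the near slot.

Request:
{"name": "carry_out", "arguments": {
  "series": [
    [-10,36,0,0,0,1],
    [-13,48,0,0,0,1],
    [-13,48,0,0,0,1],
    [-13,48,0,0,0,1],
    [-13,48,0,0,0,1]
  ]
}}

```text
time_s: 15.45
ee_pos: [0.5072, 0.0485, 0.363]
eef_rot: [3.14, -0.079, 0.0]
ft_force: [1.6, -0.8, -0.2]
width: 0.0524
grip_force: 0.0
```

Request:
{"name": "carry_out", "arguments": {
  "series": [
    [-13,48,0,0,0,1.2],
    [-13,40,-10,0,0,0],
    [-2,8,-30,0,0,0],
    [0,0,-30,0,0,0],
    [0,0,-20,0,0,0]
  ]
}}

```text
time_s: 15.95
ee_pos: [0.4789, 0.143, 0.271]
eef_rot: [3.14, -0.044, -0.003]
ft_force: [-0.0, -0.2, 0.4]
width: 0.0523
grip_force: 0.0
```

Request:
{"name": "carry_out", "arguments": {
  "series": [
    [0,0,-10,0,0,0],
    [0,0,0,0,0,0],
    [0,0,0,0,0,0],
    [0,0,0,0,0,0]
  ]
}}

```text
time_s: 16.35
ee_pos: [0.4809, 0.1429, 0.2645]
eef_rot: [-3.141, 0.047, -0.003]
ft_force: [-0.0, -0.2, 0.5]
width: 0.0525
grip_force: 0.0
```

```bash
python3 - <<'E'
from h import *
o=sensors.get_obs(); K,T=cam("wrist",o); im=imaging.get_image("wrist"); W=R.from_rotvec(o["eef_rot"]).as_matrix()
print(o["time_s"],o["ee_pos"],W[:,0],W[:,2])
h=cv2.cvtColor(im,cv2.COLOR_RGB2HSV).astype(int)
m=(((h[...,0]<8)|(h[...,0]>172))&(h[...,1]>170)&(h[...,2]>60)).astype(np.uint8); m[:,:280]=0;m[:,370:]=0
for s,c,b in blobs(m,80): print(s,c,onz(K,T,c,.28),onz(K,T,(c[0],s[1]),.28))
E
```

```text
16.35 [0.4809 0.1429 0.2645] [ 0.9996 -0.0299  0.002 ] [ 0.002   0.0004 -1.    ]
[ 296   21   49   56 2512] [320.1771  48.0171] [0.5885 0.1406 0.28  ] [0.6009 0.1402 0.28  ]
[ 302  215   39   41 1316] [320.9719 238.1368] [0.4817 0.1436 0.28  ] [0.4969 0.1431 0.28  ]
```

Aligned over the middle blank; now descend and grip.

Request:
{"name": "carry_out", "arguments": {
  "series": [
    [0,0,-11,0,0,0],
    [0,0,-9.5,0,0,0],
    [0,0,0,0,0,0],
    [0,0,0,0,0,0]
  ]
}}

```text
time_s: 16.8
ee_pos: [0.4798, 0.1426, 0.2422]
eef_rot: [3.141, -0.047, -0.002]
ft_force: [0.8, 0.1, 0.9]
width: 0.0523
grip_force: 0.0
```

Request:
{"name": "carry_out", "arguments": {
  "grip": 0,
  "series": [
    [0,0,0,0,0,0],
    [0,0,0,0,0,0],
    [0,0,0,0,0,0],
    [0,0,0,0,0,0],
    [0,0,0,0,0,0]
  ]
}}

```text
time_s: 17.3
ee_pos: [0.4802, 0.1428, 0.2429]
eef_rot: [-3.141, 0.047, -0.0]
ft_force: [-0.3, 1.1, 0.4]
width: 0.0255
grip_force: 30.0
```

Request:
{"name": "carry_out", "arguments": {
  "series": [
    [0,0,0,0,0,0]
  ]
}}

```text
time_s: 17.4
ee_pos: [0.4802, 0.1428, 0.2429]
eef_rot: [-3.141, 0.047, -0.0]
ft_force: [0.7, 0.1, 1.4]
width: 0.0257
grip_force: 30.0
```

Request:
{"name": "carry_out", "arguments": {
  "series": [
    [0,0,10,0,0,0],
    [0,0,25,0,0,0],
    [0,0,30,0,0,0],
    [0,-10,20,0,0,0],
    [-5,-36,0,0,0,-1]
  ]
}}

```text
time_s: 17.9
ee_pos: [0.4763, 0.1009, 0.3314]
eef_rot: [-3.138, 0.062, -0.009]
ft_force: [0.7, -0.3, -2.3]
width: 0.0257
grip_force: 30.0
```

Request:
{"name": "carry_out", "arguments": {
  "series": [
    [-7,-45,0,0,0,-1],
    [-7,-48,0,0,0,-1],
    [-7,-48,0,0,0,-1],
    [-7,-48,0,0,0,-1],
    [-5,-40,-15,0,0,-1.2]
  ]
}}

```text
time_s: 18.4
ee_pos: [0.4422, -0.1356, 0.3149]
eef_rot: [3.132, -0.221, 0.006]
ft_force: [0.6, 0.1, -1.5]
width: 0.0259
grip_force: 30.0
```

Request:
{"name": "carry_out", "arguments": {
  "series": [
    [-2,-24,-20,0,0,0],
    [0,-7,-20,0,0,0],
    [0,0,0,0,0,0],
    [0,0,0,0,0,0],
    [0,0,0,0,0,0]
  ]
}}

```text
time_s: 18.9
ee_pos: [0.4411, -0.1623, 0.2743]
eef_rot: [3.134, -0.213, 0.003]
ft_force: [-0.5, -0.1, -1.6]
width: 0.026
grip_force: 30.0
```

```bash
python3 chk.py
```

```text
18.9 [ 0.4411 -0.1623  0.2743] [ 0.9908 -0.1355  0.0021] [-0.4715 -0.0782 -1.6203]
[[316.     331.       0.1074   0.0009]
 [317.     331.       0.0771   0.0012]
 [317.     330.       0.044    0.0009]]
line [0.0003 0.0009] 0.01483196085717691
```

Request:
{"name": "carry_out", "arguments": {
  "series": [
    [4,-1.6,-1,0,0,0],
    [5,-0.7,0,0,0,0],
    [0,0,0,0,0,0],
    [0,0,0,0,0,0],
    [0,0,0,0,0,0]
  ]
}}

```text
time_s: 19.45
ee_pos: [0.4491, -0.1655, 0.2717]
eef_rot: [-3.134, 0.216, 0.0]
ft_force: [0.0, 0.1, -1.1]
width: 0.0259
grip_force: 30.0
```

```bash
python3 chk.py
```

```text
19.45 [ 0.4491 -0.1655  0.2717] [ 0.9905 -0.1374 -0.0003] [ 0.0249  0.1171 -1.1343]
[[313.     328.       0.1035  -0.0011]
 [313.     328.       0.0732  -0.0012]
 [314.     327.       0.0445  -0.0012]]
line [ 0.0026 -0.0014] 0.1502463820855293
```

Request:
{"name": "carry_out", "arguments": {
  "series": [
    [3,0.5,0.7,0,0,0],
    [4,-0.6,0,0,0,0],
    [4,-0.6,0,0,0,0],
    [0,0,0,0,0,0],
    [0,0,0,0,0,0]
  ]
}}

```text
time_s: 20.0
ee_pos: [0.4602, -0.1663, 0.2723]
eef_rot: [-3.134, 0.216, 0.001]
ft_force: [-1.0, -0.2, -1.5]
width: 0.0259
grip_force: 30.0
```

```bash
python3 chk.py
```

```text
20.0 [ 0.4602 -0.1663  0.2723] [ 0.9905 -0.1373 -0.0004] [-1.0124 -0.1932 -1.529 ]
[[314.     329.       0.0962  -0.0005]
 [314.     329.       0.0692  -0.0005]
 [315.     328.       0.0443  -0.0005]]
line [-0.0031 -0.0002] -0.17869529300221698
```

Request:
{"name": "carry_out", "arguments": {
  "series": [
    [6,-0.8,0,0,0,0],
    [7,-0.9,0,0,0,0],
    [7,-0.9,0,0,0,0],
    [6,-0.9,0,0,0,0],
    [0,0,0,0,0,0]
  ]
}}

```text
time_s: 20.55
ee_pos: [0.487, -0.1697, 0.2721]
eef_rot: [-3.134, 0.215, 0.0]
ft_force: [0.6, 0.3, -1.5]
width: 0.0254
grip_force: 30.0
```

Request:
{"name": "carry_out", "arguments": {
  "series": [
    [7,-0.9,0,0,0,0],
    [7,-0.9,0,0,0,0],
    [8,-1.1,0,0,0,0],
    [6,-0.9,0,0,0,0],
    [0,0,0,0,0,0]
  ]
}}

```text
time_s: 21.05
ee_pos: [0.5149, -0.1735, 0.2721]
eef_rot: [-3.134, 0.216, 0.0]
ft_force: [0.1, -0.1, -0.5]
width: 0.0259
grip_force: 30.0
```

Request:
{"name": "carry_out", "arguments": {
  "series": [
    [0,0,0,0,0,0],
    [0,0,-3,0,0,0],
    [0,0,-3,0,0,0],
    [0,0,-2,0,0,0],
    [0,0,0,0,0,0]
  ]
}}

```text
time_s: 21.55
ee_pos: [0.5137, -0.1735, 0.2639]
eef_rot: [-3.134, 0.217, 0.001]
ft_force: [0.3, 0.4, -1.4]
width: 0.0258
grip_force: 30.0
```

Request:
{"name": "carry_out", "arguments": {
  "series": [
    [7,-0.9,-1,0,0,0],
    [8,-1.1,0,0,0,0],
    [6,-0.9,0,0,0,0],
    [0,0,0,0,0,0],
    [0,0,0,0,0,0]
  ]
}}

```text
time_s: 22.05
ee_pos: [0.5353, -0.1764, 0.2632]
eef_rot: [-3.134, 0.216, 0.001]
ft_force: [0.3, 0.6, -1.0]
width: 0.0259
grip_force: 30.0
```

Request:
{"name": "carry_out", "arguments": {
  "series": [
    [2,-0.3,0,0,0,0],
    [2,-0.3,0,0,0,0],
    [0,0,0,0,0,0]
  ]
}}

```text
time_s: 22.35
ee_pos: [0.5393, -0.1771, 0.2635]
eef_rot: [3.134, -0.216, 0.0]
ft_force: [-0.3, -0.4, -1.6]
width: 0.0257
grip_force: 30.0
```

Request:
{"name": "carry_out", "arguments": {
  "series": [
    [1,-0.14,0,0,0,0],
    [1,-0.14,0,0,0,0],
    [0,0,0,0,0,0]
  ]
}}

```text
time_s: 22.65
ee_pos: [0.5412, -0.1774, 0.2635]
eef_rot: [3.134, -0.216, 0.0]
ft_force: [0.0, -0.1, -1.2]
width: 0.0254
grip_force: 30.0
```

Request:
{"name": "carry_out", "arguments": {
  "series": [
    [1,-0.14,0,0,0,0],
    [1,-0.14,0,0,0,0],
    [0,0,0,0,0,0]
  ]
}}

```text
time_s: 22.95
ee_pos: [0.5432, -0.1776, 0.2634]
eef_rot: [3.134, -0.216, 0.0]
ft_force: [0.4, -0.3, -0.7]
width: 0.0257
grip_force: 30.0
```

Request:
{"name": "carry_out", "arguments": {
  "series": [
    [1,-0.14,0,0,0,0],
    [0,0,0,0,0,0]
  ]
}}

```text
time_s: 23.15
ee_pos: [0.5442, -0.1778, 0.2634]
eef_rot: [3.134, -0.216, -0.0]
ft_force: [0.2, 0.3, -2.4]
width: 0.0258
grip_force: 30.0
```

Request:
{"name": "carry_out", "arguments": {
  "series": [
    [1,-0.14,0,0,0,0],
    [0,0,0,0,0,0]
  ]
}}

```text
time_s: 23.35
ee_pos: [0.5452, -0.1779, 0.2634]
eef_rot: [3.134, -0.216, 0.0]
ft_force: [-0.1, -0.1, -1.9]
width: 0.0255
grip_force: 30.0
```

Request:
{"name": "carry_out", "arguments": {
  "series": [
    [1,-0.14,0,0,0,0],
    [0,0,0,0,0,0]
  ]
}}

```text
time_s: 23.55
ee_pos: [0.5462, -0.178, 0.2634]
eef_rot: [3.134, -0.216, 0.0]
ft_force: [-0.2, 0.3, -1.6]
width: 0.0257
grip_force: 30.0
```

Request:
{"name": "carry_out", "arguments": {
  "series": [
    [0.7,-0.1,0,0,0,0],
    [0,0,0,0,0,0]
  ]
}}

```text
time_s: 23.75
ee_pos: [0.5464, -0.1781, 0.2634]
eef_rot: [3.134, -0.216, -0.002]
ft_force: [-1.5, 0.5, -0.5]
width: 0.0256
grip_force: 30.0
```

Request:
{"name": "carry_out", "arguments": {
  "series": [
    [0.7,-0.1,0,0,0,0],
    [0,0,0,0,0,0]
  ]
}}

```text
time_s: 23.95
ee_pos: [0.5464, -0.1781, 0.2634]
eef_rot: [-3.134, 0.217, 0.004]
ft_force: [-5.2, 0.9, 1.1]
width: 0.0254
grip_force: 30.0
```

Solid contact at 5 N, below the pad's yield force. Relieve, set down, and release.

Request:
{"name": "carry_out", "arguments": {
  "series": [
    [-0.8,0.1,-0.8,0,0,0],
    [0,0,0,0,0,0],
    [0,0,0,0,0,0]
  ]
}}

```text
time_s: 24.25
ee_pos: [0.5465, -0.1782, 0.2626]
eef_rot: [3.134, -0.217, -0.001]
ft_force: [-4.4, 2.1, 1.0]
width: 0.0258
grip_force: 30.0
```

Request:
{"name": "carry_out", "arguments": {
  "grip": 60,
  "series": [
    [0,0,0,0,0,0],
    [0,0,0,0,0,0],
    [0,0,0,0,0,0],
    [0,0,0,0,0,0]
  ]
}}

```text
time_s: 24.65
ee_pos: [0.5472, -0.1782, 0.2628]
eef_rot: [3.134, -0.216, 0.002]
ft_force: [0.5, 0.5, -0.2]
width: 0.0486
grip_force: 0.0
```

Request:
{"name": "carry_out", "arguments": {
  "series": [
    [0,0,10,0,0,0],
    [0,0,25,0,0,0],
    [0,0,40,0,0,0],
    [0,0,25,0,0,0],
    [0,0,0,0,0,0]
  ]
}}

```text
time_s: 25.15
ee_pos: [0.5486, -0.1784, 0.368]
eef_rot: [3.132, -0.216, 0.013]
ft_force: [0.1, 0.2, 0.0]
width: 0.0524
grip_force: 0.0
```

```bash
cat > red.py <<'E'
from h import *
o=sensors.get_obs(); K,T=cam("wrist",o); im=imaging.get_image("wrist"); W=R.from_rotvec(o["eef_rot"]).as_matrix()
print(o["time_s"],o["ee_pos"],W[:,0],W[:,2])
h=cv2.cvtColor(im,cv2.COLOR_RGB2HSV).astype(int)
for n,m in (("red",((h[...,0]<8)|(h[...,0]>172))&(h[...,1]>170)&(h[...,2]>60)),("yel",(h[...,0]>20)&(h[...,0]<34)&(h[...,1]>150)&(h[...,2]>60))):
    m=m.astype(np.uint8); m[:,:260]=0;m[:,385:]=0;m[275:]=0
    for s,c,b in blobs(m,60):
        r=cv2.minAreaRect(np.argwhere(b)[:,::-1].astype(np.float32)); z=.28 if o["ee_pos"][1]>0 else .299
        print(n,s,r[2],onz(K,T,c,z),"top",onz(K,T,(c[0],s[1]),z)[:2],"bot",onz(K,T,(c[0],s[1]+s[3]),z)[:2])
E
python3 red.py
```

```text
25.15 [ 0.5486 -0.1784  0.368 ] [ 0.9905 -0.1373  0.0085] [ 0.0082 -0.0027 -1.    ]
red [ 309  160   28   53 1260] 88.40885925292969 [ 0.5591 -0.1803  0.299 ] top [ 0.5824 -0.1835] bot [ 0.5347 -0.1769]
yel [311 144  22  16 302] 90.0 [ 0.5894 -0.1837  0.299 ] top [ 0.596  -0.1846] bot [ 0.5825 -0.1828]
```

Two blocks read 48 mm end to end, so they are tight against each other. Now the smallest blank, in the far slot.

Request:
{"name": "carry_out", "arguments": {
  "series": [
    [3,36,0,0,0,1],
    [6,47,0,0,0,1],
    [6,47,0,0,0,1],
    [6,47,0,0,0,1],
    [6,47,0,0,0,1]
  ]
}}

```text
time_s: 25.7
ee_pos: [0.5732, 0.0475, 0.3616]
eef_rot: [3.14, -0.079, -0.002]
ft_force: [1.3, 0.3, 0.1]
width: 0.0521
grip_force: 0.0
```

Request:
{"name": "carry_out", "arguments": {
  "series": [
    [6,47,0,0,0,1.2],
    [6,40,-10,0,0,0],
    [3,8,-30,0,0,0],
    [0,0,-30,0,0,0],
    [0,0,-20,0,0,0]
  ]
}}

```text
time_s: 26.2
ee_pos: [0.5872, 0.1412, 0.2689]
eef_rot: [3.14, -0.044, -0.007]
ft_force: [-0.5, -0.8, -0.0]
width: 0.0521
grip_force: 0.0
```

Request:
{"name": "carry_out", "arguments": {
  "series": [
    [0,0,-10,0,0,0],
    [0,0,0,0,0,0],
    [0,0,0,0,0,0],
    [0,0,0,0,0,0]
  ]
}}

```text
time_s: 26.6
ee_pos: [0.5894, 0.141, 0.2641]
eef_rot: [-3.141, 0.047, -0.003]
ft_force: [0.7, 0.2, 0.1]
width: 0.0523
grip_force: 0.0
```

```bash
python3 red.py
```

```text
26.6 [0.5894 0.141  0.2641] [ 0.9996 -0.0299  0.0022] [ 0.0022  0.0004 -1.    ]
red [ 302  204   41   51 1469] 90.0 [0.5923 0.1406 0.28  ] top [0.6125 0.14  ] bot [0.5788 0.141 ]
```

Request:
{"name": "carry_out", "arguments": {
  "series": [
    [0.5,-0.4,-11,0,0,0],
    [0,0,-9,0,0,0],
    [0,0,0,0,0,0],
    [0,0,0,0,0,0]
  ]
}}

```text
time_s: 27.05
ee_pos: [0.5889, 0.1403, 0.2421]
eef_rot: [3.141, -0.047, -0.002]
ft_force: [1.7, 0.4, 0.8]
width: 0.0527
grip_force: 0.0
```

Request:
{"name": "carry_out", "arguments": {
  "grip": 0,
  "series": [
    [0,0,0,0,0,0],
    [0,0,0,0,0,0],
    [0,0,0,0,0,0],
    [0,0,0,0,0,0],
    [0,0,0,0,0,0]
  ]
}}

```text
time_s: 27.55
ee_pos: [0.5893, 0.1406, 0.2428]
eef_rot: [-3.141, 0.046, -0.0]
ft_force: [0.1, -0.3, 0.4]
width: 0.0253
grip_force: 30.0
```

Request:
{"name": "carry_out", "arguments": {
  "series": [
    [0,0,0,0,0,0]
  ]
}}

```text
time_s: 27.65
ee_pos: [0.5893, 0.1406, 0.2428]
eef_rot: [-3.141, 0.046, -0.0]
ft_force: [-0.6, 0.3, 0.8]
width: 0.0256
grip_force: 30.0
```

Request:
{"name": "carry_out", "arguments": {
  "series": [
    [0,0,10,0,0,0],
    [0,0,25,0,0,0],
    [0,0,30,0,0,0],
    [-6,-10,20,0,0,0],
    [-18,-30,0,0,0,-1]
  ]
}}

```text
time_s: 28.15
ee_pos: [0.5665, 0.1042, 0.3311]
eef_rot: [-3.137, 0.065, -0.008]
ft_force: [0.2, -0.1, 0.1]
width: 0.0262
grip_force: 30.0
```

Request:
{"name": "carry_out", "arguments": {
  "series": [
    [-22,-42,0,0,0,-1],
    [-22,-43,0,0,0,-1],
    [-22,-43,0,0,0,-1],
    [-22,-43,0,0,0,-1],
    [-18,-40,-15,0,0,-1.2]
  ]
}}

```text
time_s: 28.65
ee_pos: [0.4589, -0.1127, 0.3152]
eef_rot: [3.132, -0.219, 0.007]
ft_force: [0.8, 0.1, -1.5]
width: 0.0257
grip_force: 30.0
```

Request:
{"name": "carry_out", "arguments": {
  "series": [
    [-12,-36,-20,0,0,0],
    [-2,-18,-20,0,0,0],
    [0,0,0,0,0,0],
    [0,0,0,0,0,0],
    [0,0,0,0,0,0]
  ]
}}

```text
time_s: 29.15
ee_pos: [0.4464, -0.1629, 0.274]
eef_rot: [3.134, -0.212, 0.003]
ft_force: [-0.1, -0.2, -0.9]
width: 0.0258
grip_force: 30.0
```

```bash
python3 chk.py
```

```text
29.15 [ 0.4464 -0.1629  0.274 ] [ 0.9909 -0.1346  0.0019] [-0.0613 -0.1989 -0.8982]
[[295.     298.       0.1001  -0.017 ]
 [317.     331.       0.0731   0.0012]
 [317.     331.       0.044    0.0013]]
line [-0.2827  0.0181] -16.19726591538765
```

Request:
{"name": "carry_out", "arguments": {
  "series": [
    [3,-1,-0.8,0,0,-0.1],
    [5,-0.7,0,0,0,0],
    [0,0,0,0,0,0],
    [0,0,0,0,0,0],
    [0,0,0,0,0,0]
  ]
}}

```text
time_s: 29.7
ee_pos: [0.4532, -0.1662, 0.2718]
eef_rot: [-3.134, 0.219, 0.001]
ft_force: [-0.0, -0.0, -1.5]
width: 0.0256
grip_force: 30.0
```

```bash
python3 chk.py | tail -4
```

```text
[[313.     326.       0.081   -0.0018]
 [313.     327.       0.0612  -0.0015]
 [314.     327.       0.0444  -0.0012]]
line [-0.007  -0.0011] -0.39993442748466806
```

Request:
{"name": "carry_out", "arguments": {
  "series": [
    [2,0.7,0.7,0,0,0.15],
    [3,-0.4,0,0,0,0],
    [3,-0.4,0,0,0,0],
    [0,0,0,0,0,0],
    [0,0,0,0,0,0]
  ]
}}

```text
time_s: 30.25
ee_pos: [0.4613, -0.1664, 0.2724]
eef_rot: [-3.134, 0.215, 0.0]
ft_force: [-0.2, -1.3, -1.2]
width: 0.0258
grip_force: 30.0
```

```bash
python3 chk.py | tail -4
```

```text
[[315.     329.       0.0692  -0.0001]
 [315.     328.       0.057   -0.0005]
 [315.     328.       0.0443  -0.0005]]
line [ 0.0186 -0.0014] 1.0651651206178063
```

Request:
{"name": "carry_out", "arguments": {
  "series": [
    [6,-0.8,0,0,0,0],
    [7,-0.9,0,0,0,0],
    [7,-0.9,0,0,0,0],
    [6,-0.9,0,0,0,0],
    [0,0,0,0,0,0]
  ]
}}

```text
time_s: 30.8
ee_pos: [0.4881, -0.1698, 0.2722]
eef_rot: [-3.134, 0.214, 0.0]
ft_force: [-0.6, -0.5, -1.2]
width: 0.0261
grip_force: 30.0
```

Request:
{"name": "carry_out", "arguments": {
  "series": [
    [7,-0.9,0,0,0,0],
    [7,-0.9,0,0,0,0],
    [6,-0.8,0,0,0,0],
    [4,-0.6,0,0,0,0],
    [0,0,0,0,0,0]
  ]
}}

```text
time_s: 31.3
ee_pos: [0.5117, -0.173, 0.2723]
eef_rot: [-3.134, 0.214, 0.0]
ft_force: [-0.2, -0.8, -1.1]
width: 0.0256
grip_force: 30.0
```

Request:
{"name": "carry_out", "arguments": {
  "series": [
    [0,0,0,0,0,0],
    [0,0,-3,0,0,0],
    [0,0,-3,0,0,0],
    [0,0,-2,0,0,0],
    [0,0,0,0,0,0]
  ]
}}

```text
time_s: 31.8
ee_pos: [0.5109, -0.173, 0.264]
eef_rot: [-3.134, 0.215, 0.001]
ft_force: [-0.1, -0.3, -1.6]
width: 0.0258
grip_force: 30.0
```

Request:
{"name": "carry_out", "arguments": {
  "series": [
    [0,0,-1,0,0,0],
    [0,0,0,0,0,0]
  ]
}}

```text
time_s: 32.0
ee_pos: [0.5111, -0.1731, 0.2635]
eef_rot: [3.134, -0.215, -0.0]
ft_force: [0.6, 0.5, -1.2]
width: 0.0254
grip_force: 30.0
```

Clear of the tip; feel forward now.

Request:
{"name": "carry_out", "arguments": {
  "series": [
    [3,-0.4,0,0,0,0],
    [3,-0.4,0,0,0,0],
    [2,-0.3,0,0,0,0],
    [0,0,0,0,0,0]
  ]
}}

```text
time_s: 32.4
ee_pos: [0.5196, -0.1741, 0.2635]
eef_rot: [-3.134, 0.215, 0.0]
ft_force: [-0.8, 0.8, -1.7]
width: 0.0254
grip_force: 30.0
```

Request:
{"name": "carry_out", "arguments": {
  "series": [
    [1,-0.14,0,0,0,0],
    [0,0,0,0,0,0]
  ]
}}

```text
time_s: 32.6
ee_pos: [0.5203, -0.1743, 0.2635]
eef_rot: [3.134, -0.215, -0.0]
ft_force: [0.5, -0.1, -1.5]
width: 0.0259
grip_force: 30.0
```

Request:
{"name": "carry_out", "arguments": {
  "series": [
    [1,-0.14,0,0,0,0],
    [0,0,0,0,0,0]
  ]
}}

```text
time_s: 32.8
ee_pos: [0.5213, -0.1744, 0.2635]
eef_rot: [3.134, -0.215, -0.0]
ft_force: [-0.0, -0.0, -1.6]
width: 0.0256
grip_force: 30.0
```

Request:
{"name": "carry_out", "arguments": {
  "series": [
    [1,-0.14,0,0,0,0],
    [0,0,0,0,0,0]
  ]
}}

```text
time_s: 33.0
ee_pos: [0.5217, -0.1746, 0.2635]
eef_rot: [3.134, -0.215, -0.002]
ft_force: [-1.8, -0.1, 0.6]
width: 0.0256
grip_force: 30.0
```

Request:
{"name": "carry_out", "arguments": {
  "series": [
    [0.7,-0.1,0,0,0,0],
    [0,0,0,0,0,0]
  ]
}}

```text
time_s: 33.2
ee_pos: [0.5218, -0.1746, 0.2635]
eef_rot: [-3.134, 0.215, 0.004]
ft_force: [-5.1, 1.3, 1.7]
width: 0.0255
grip_force: 30.0
```

Request:
{"name": "carry_out", "arguments": {
  "series": [
    [-0.8,0.1,-0.8,0,0,0],
    [0,0,0,0,0,0],
    [0,0,0,0,0,0]
  ]
}}

```text
time_s: 33.5
ee_pos: [0.5218, -0.1746, 0.2627]
eef_rot: [3.134, -0.215, -0.001]
ft_force: [-4.3, 1.9, 0.9]
width: 0.0255
grip_force: 30.0
```

Request:
{"name": "carry_out", "arguments": {
  "grip": 60,
  "series": [
    [0,0,0,0,0,0],
    [0,0,0,0,0,0],
    [0,0,0,0,0,0],
    [0,0,0,0,0,0]
  ]
}}

```text
time_s: 33.9
ee_pos: [0.5226, -0.1746, 0.2629]
eef_rot: [3.134, -0.215, 0.001]
ft_force: [-1.2, 0.6, -0.1]
width: 0.0484
grip_force: 0.0
```

Request:
{"name": "carry_out", "arguments": {
  "series": [
    [0,0,10,0,0,0],
    [0,0,25,0,0,0],
    [0,0,40,0,0,0],
    [0,0,25,0,0,0],
    [0,0,0,0,0,0]
  ]
}}

```text
time_s: 34.4
ee_pos: [0.524, -0.1748, 0.3679]
eef_rot: [3.132, -0.215, 0.013]
ft_force: [0.9, 0.3, 0.9]
width: 0.0524
grip_force: 0.0
```

Request:
{"name": "carry_out", "arguments": {
  "series": [
    [0,0,0,0,0,0],
    [0,0,0,0,0,0],
    [0,0,0,0,0,0]
  ]
}}

```text
time_s: 34.7
ee_pos: [0.5216, -0.1745, 0.3614]
eef_rot: [-3.134, 0.215, 0.004]
ft_force: [0.3, -0.4, -0.4]
width: 0.0521
grip_force: 0.0
```

```bash
python3 red.py
```

```text
34.7 [ 0.5216 -0.1745  0.3614] [ 0.9906 -0.1367 -0.0023] [-0.0022  0.0007 -1.    ]
red [ 308  128   30   83 2188] 89.13194274902344 [ 0.5486 -0.1786  0.299 ] top [ 0.5818 -0.1832] bot [ 0.5112 -0.1735]
yel [310 115  24  13 249] 90.0 [ 0.5872 -0.1833  0.299 ] top [ 0.5919 -0.1839] bot [ 0.5819 -0.1825]
```

The three blocks read 71 mm end to end (72 mm if touching), and the pad boundary is where it was left. Handing in.

```bash
python3 -c "
from cell import manip; print(manip.close_job())"
```

```text
the job is handed in; nothing more can be done
None
```

The three blanks hang on the bar in order (largest, middle, smallest), block to block with the pad pushed in about 6 mm, and the job is handed in at about 35 s; no verdict came back, and this rests on my own position, force and image readings.

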